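# Make up the drip-coffee set on its serving slab

### The arm

A 6-joint arm with a two-finger parallel gripper is mounted at the origin on a cart in front of the work surface, level with it; the furniture and walls round the work are solid. World frame = base frame: x ahead of the robot, y to its left, z up, the work surface at z = 0. Lengths are in m, angles in degrees, forces in N, time in s.
With the tool pointing down it reaches from about 0.25 to 0.725 m from the base axis. Payload 9.7 kg.
Tool frame: the origin (TCP) lies at the very end of the fingers, on their centre line; the grasp point (between the pads) lies 19 mm behind it; z points along the fingers, y is the line along which they close (so a half turn about z gives the same grasp; the last joint's range is limited). The gripper opens to 85 mm and grips with 20 to 120 N. Pads are 22 mm wide; open, the fingers measure 114 mm over their backs; the gripper's body (76 mm by 85 mm) begins 54 mm behind the grasp point. The pads swing forward as they close: fully open they stand 13 mm farther back than shut.
Start: joints at [-67.609, 4.979, 10.078, 95.1, 0, 90], TCP at [0.21, -0.509, 0.231] pointing down, gripper open.
Joint ranges: [-179.16, 179.16], [-48.56, 103.87], [-65.8, 70.77], [-126.05, 130.52], [-82.76, 87.17], [-180, 180]. Speed limits (degrees/s): [127.2, 127.2, 147.25, 180, 180, 180].

### API

Orientations are given as [roll, pitch, yaw] about the fixed x, y, z axes, in that order (R = Rz(yaw) Ry(pitch) Rx(roll)).
In Python, from workcell import bot gives the robot as it stands.
- The arm moves only by the tool arm_command, never from a script. Its argument "series" is a list of rows, each a list of 4 numbers: the shift along the tool's x, y, z in m, then the turn about the tool's z in rad. A call has exactly 5 rows; each row is the pose to reach, as a shift and turn from the pose commanded when the call began, along the tool's axes at that moment; what a row does not reach only later rows make up. A row lasts 1/10 s, in which the tool goes at most 50 mm and 8.59 degrees, less where a joint would pass 70% of its speed; a pose out of reach is approached as far as the arm can. A call with a gripper value outside its range is refused whole. "hand" is the finger opening in m, from 0 to 0.0854, set as the call begins (left out, the last holds). The fingers move at their own pace and stop on an object; "grip_force" is the grip in N (left out, the last holds). Time passes only in rows, so rows that repeat a pose let the fingers close, or fill a call up. It gives the time, the measured TCP pose, the force, the opening and the grip force at its end, in the units of the state.
- bot.get_obs(): the state, without advancing time (a new reading comes with each control period).
- bot.camera(name): name is "scene" or "side" or "wrist"; returns a dict with "color" (480x640x3 uint8, blue, green, red), "camera_matrix" (3x3 intrinsics, pixels), "xyz" and "orientation" of the camera in the world; the wrist camera has in their place "T_tool_cam" (4x4, takes a point from camera to tool coordinates, whose origin is the TCP and whose axes are the flange's). Camera axes: x right, y up, looking along -z (the intrinsics and any distortion apply to the point x, -y, -z); pixel columns grow to the right and rows downward; lengths in m; the calibration is good to about 2 mm. A picture is of the moment at which its call begins: read the wrist's pose just before it. There is no depth.
- bot.job_done(): hands the job in; it is judged then, once.
Trained networks look in the newest picture that a camera, given by its name, has taken for a name from the list of things; names that differ only in an ending like _2 or _b are one class to them, and where a whole thing is asked for, a point or a joint stands for the part that bears it (a point fixed in the world has none). Each returns a list of dicts, best first, with "confidence" (0 to 1); they miss things now and then, are a little off and sometimes report something else, mostly with a low value. They report only what shows in the picture. A call takes as long as a camera call. They do not tell look-alikes from the thing itself.
- bot.find_in(camera, target): "location" ([column, row] in pixels, amid what is visible of it).
- bot.mark_of(camera, target): "location" ([column, row] in pixels: a listed point, or the origin of a listed thing).
The state is a dict: "time": time; "q": joint angles; "qd": joint speeds; "joint_efforts": joint torques, N m; "ee_pos": TCP position; "tcp_rot": TCP orientation; "wrist_force": force on the tool from outside, world axes, zero at the start; "torque": the same for the moment, N m; "opening": finger opening in m; "grasp_force": force on a finger pad.
Only numpy, scipy, OpenCV 4.12 (cv2) and the standard library are available. Lean on these libraries where they do the work, as an engineer would, in place of code of your own. Each camera call takes 0.05 s, during which the arm holds its last target. There are 200 camera calls.

### The job

Make up the drip-coffee set, which stands clean on the drying mat, on the cream stone slab for a guest: stand the small steel cup in the middle of the slab's left half (left as you see it from the robot), seat the blue filter on the cup, set the steel press inside the filter with its disc flat on the filter's floor, and close the filter with its blue lid. Stand the red-lidded sugar jar to the right of the cup, in the middle of the slab's right half. Leave the jam jar, the herb bottle and the clip-top jar where they are.

Things in the scene. Friction and masses are not known exactly. Their poses are not given: they have to be found in the camera images.
- cup: small plain steel cup, round, 72 mm high, 52 mm across the rim, tapering to 43 mm at the foot, open at the top; about 0.1 kg. Origin: centre of its underside, z up.
- filter: blue coffee filter, round, 44 mm high, 0.16 kg. Origin: centre of underside, z up. Ring at the bottom, 62 mm inside, 6 mm deep; flange 84 mm wide at 6 to 9 mm; above it the chamber, a tube 58 mm outside, 53 inside, floor at 9, rim at 44 mm. On the cup its ring goes round the cup's rim (5 mm play all round) and the flange rests on it: origin then 66 mm above the cup's.
- press: steel press: perforated disc 44 mm wide, 4 mm thick, with a thin upright stem and at its top a black cylindrical knob 14 mm wide, from 31 to 50 mm height; 0.06 kg. Origin: centre of the disc's underside, z up. In the filter the disc lies on the chamber's floor, 9 mm above the filter's origin (4.5 mm play all round), and the knob's top 15 mm stand above the filter's rim.
- lid: blue lid, round, with a wooden knob 20 mm wide at 30 to 48 mm height (waist 15 mm). Skirt 71 mm outside, 66 inside, 9 mm deep; hollow dome 43 mm wide up to 30 mm that clears the press's knob; 0.09 kg. Origin: centre of the skirt's lower edge, z up. On the filter its skirt goes round the chamber's rim (4 mm play all round), its brim rests on it: origin then 35 mm above the filter's.
- sugar_jar: clear round jar with a red screw lid (fixed) and pale sugar in the bottom, 60 mm across, 121 mm high, the red lid on the top 15 mm; 0.2 to 0.4 kg. Origin: centre of its underside, z up.
- slab: cream stone slab lying on the worktop, 270 x 128 mm, 16 mm thick, fixed. Origin: centre of its underside. Its x axis runs along its length to its left end as seen from the robot (within 0.35 rad of world +y): the middle of its left half is at x = +67.5 mm, y = 0, that of its right half at x = -67.5 mm, y = 0; its top is at z = 16 mm.
- jam_jar: jar of red jam with a white lid, 72 mm across, 102 mm high, among the set's pieces; not part of the job. Origin: centre of its underside.
- mat: thin sage-green drying mat, 270 x 390 mm, 4 mm thick, fixed; the set's pieces and the jam jar start upright on it. It lies on one side of the robot and the slab on the other, either way round. Origin: centre of its underside.
- herb_bottle: herb bottle with a cork and a black band, 54 mm across, 108 mm high, at the back; not part of the job. Origin: centre of its underside.
- clip_jar: glass clip-top jar with an orange seal, about 100 mm across, 113 mm high, at the back; not part of the job. Origin: middle of its underside.
Not all that is in view belongs to the job. What is shaped like the cup but turquoise is not meant. What is shaped like the press but orange is not meant.

How it is judged:
By the outcome, as a careful person would: the job done as asked, in the order asked, and still so for the second after the job is handed in, with the robot touching nothing.
It also fails if it takes over 128 s, if anything falls off the work surface, if the arm or the gripper's body presses on something with over 40 N, if the wrist force passes 120 N, or if a joint passes its speed limit or range.

## Working session

There is one attempt and no reset: what is moved stays moved. The work goes in short steps, Python scripts to look and compute and a tool call to move; the robot and the scene stay as the last step left them, time stands still between calls to the robot, and variables do not carry over. Pictures are saved under pics/ and viewed, at most 17 in all, crops included, and the job is handed in when it is done.

Besides the shell and the picture viewer there is one more tool, called as name(argument=value, ...) on one line, values as JSON. arm_command: Moves the arm, as the interface text tells. Its arguments: {"type":"object","properties":{"series":{"type":"array"},"hand":{"type":"number"},"grip_force":{"type":"number"}},"required":["series"]}

```bash
ls; mkdir -p pics; cat > h.py <<'E'
import numpy as np, cv2
from scipy.spatial.transform import Rotation as R
from workcell import bot
def cam(n):
    o=bot.get_obs(); c=bot.camera(n); K=np.array(c["camera_matrix"])
    if n=="wrist":
        T=np.eye(4);T[:3,:3]=R.from_euler('xyz',o["tcp_rot"],degrees=True).as_matrix();T[:3,3]=o["ee_pos"]
        T=T@np.array(c["T_tool_cam"])
    else:
        T=np.eye(4);a=np.array(c["orientation"]);T[:3,:3]=a if a.shape==(3,3) else R.from_euler('xyz',a,degrees=True).as_matrix();T[:3,3]=c["xyz"]
    return c,K,T
def ray(px,K,T):
    d=np.linalg.inv(K)@np.array([px[0],px[1],1.]); d=T[:3,:3]@(d*[1,-1,-1]); return T[:3,3],d
def onz(px,K,T,z):
    o,d=ray(px,K,T); return o+d*(z-o[2])/d[2]
def proj(p,K,T):
    q=(np.linalg.inv(T)@np.append(p,1))[:3]*[1,-1,-1]; q=K@q; return q[:2]/q[2]
E
python3 - <<'E'
from h import *
for n in ["scene","side","wrist"]:
    c,K,T=cam(n); cv2.imwrite(f"pics/{n}0.png",c["color"]); print(n,{k:(v if k!="color" else 0) for k,v in c.items()})
    for t in "cup filter press lid sugar_jar slab jam_jar mat herb_bottle clip_jar".split():
        for d in bot.mark_of(n,t)[:3]:
            print(t,np.round(d["location"]),round(d["confidence"],2),np.round(onz(d["location"],K,T,0.004 if t not in("slab","mat","herb_bottle","clip_jar") else 0),3))
print(bot.get_obs())
E
```

```text
pics
scene {'color': 0, 'camera_matrix': array([[550.06491503,   0.        , 319.18188358],
       [  0.        , 550.06491503, 245.47485718],
       [  0.        ,   0.        ,   1.        ]]), 'xyz': array([-0.0542817 , -1.34429971,  0.74814095]), 'orientation': array([ 63.28829455,  -1.3256575 , -24.8661495 ])}
cup [377. 303.] 0.8 [ 0.583 -0.354  0.004]
cup [267. 221.] 0.42 [0.501 0.221 0.004]
cup [244. 256.] 0.4 [0.357 0.014 0.004]
filter [309. 288.] 0.96 [ 0.456 -0.221  0.004]
press [333. 314.] 0.72 [ 0.46  -0.356  0.004]
press [288. 265.] 0.64 [ 0.452 -0.087  0.004]
press [376. 338.] 0.6 [ 0.505 -0.482  0.004]
lid [325. 255.] 0.79 [ 0.573 -0.073  0.004]
sugar_jar [348. 276.] 0.63 [ 0.576 -0.209  0.004]
slab [269. 221.] 0.71 [0.509 0.225 0.   ]
jam_jar [289. 265.] 0.71 [ 0.453 -0.087  0.004]
mat [330. 281.] 0.96 [ 0.523 -0.207  0.   ]
mat [377. 254.] 0.18 [ 0.723 -0.118  0.   ]
herb_bottle [381. 252.] 0.8 [ 0.739 -0.111  0.   ]
clip_jar [359. 236.] 0.85 [0.73  0.007 0.   ]
clip_jar [326. 257.] 0.19 [ 0.574 -0.079  0.   ]
side {'color': 0, 'camera_matrix': array([[600.93380721, 
[... 1429 characters left out ...]
       1.00000000e+00]])}
{'time': 1.65, 'q': array([-6.76092764e+01,  4.97906020e+00,  1.00764601e+01,  9.50989203e+01,
       -1.34525221e-03,  8.99994052e+01]), 'qd': array([-0.1116235 ,  0.05138975, -0.03086598, -0.00280904, -0.00554938,
        0.02508129]), 'joint_efforts': array([ 2.33084444e-03, -5.20094240e+01,  4.64855146e+01,  1.79928291e-03,
        1.78540022e-04,  4.81740408e-07]), 'ee_pos': array([ 0.20949658, -0.50852804,  0.23126689]), 'tcp_rot': array([-1.79998480e+02,  1.34523643e-03,  2.23913184e+01]), 'wrist_force': array([-0.60915577,  0.36762006,  0.98701898]), 'torque': array([-0.03780186, -0.02266095,  0.01966339]), 'grasp_force': 0.0, 'opening': 0.08513040327941772}
```

View pics.

View pics/side0.png

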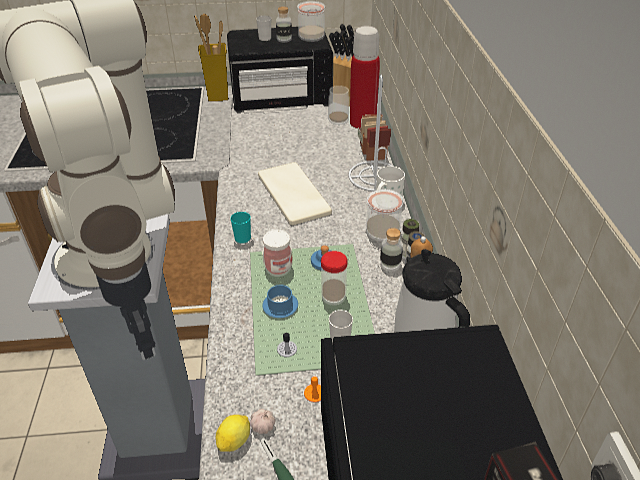

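View pics/scene0.png

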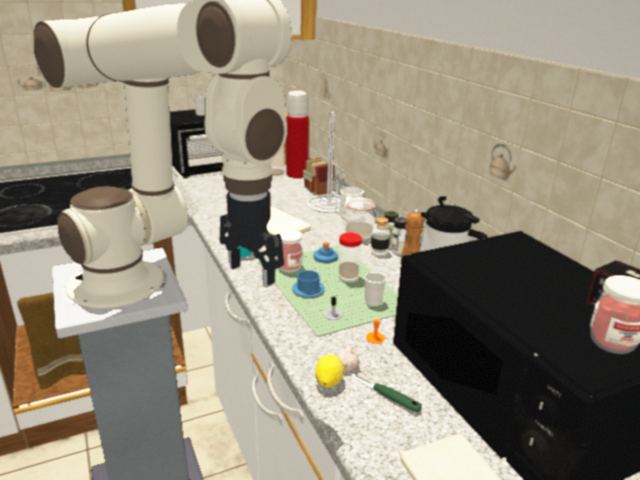

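Two cup-like things in the side view: a steel cup at (340,325), and a turquoise one at (241,226). The steel one is meant. Two press-like things: a steel and black one at (287,345), and an orange one at (313,390). The steel and black one is meant. Sugar jar is at (334,275), lid (322,258), filter (280,303), jam jar (277,253) and slab (294,192). I'll confirm these from the wrist camera over the mat.

arm_command(series=[[0.035,-0.019,-0.003,-0.14],[0.07,-0.038,-0.006,-0.28],[0.105,-0.057,-0.009,-0.42],[0.14,-0.076,-0.012,-0.56],[0.175,-0.095,-0.015,-0.7]], hand=0.085, grip_force=30)

```text
time: 2.15
ee_pos: [0.3359, -0.3527, 0.2465]
tcp_rot: [180.0, 0.0, 62.8]
wrist_force: [-0.5, -0.8, 0.1]
opening: 0.085
grasp_force: 0.0
```

```bash
python3 - <<'E'
from h import *
o=bot.get_obs();print(o["time"],o["ee_pos"],o["tcp_rot"],o["q"])
c,K,T=cam("scene")
for p in [(398,262),(398,340),(525,480),(640,320)]: print(p,onz(p,K,T,0))
E
```

```text
2.15 [ 0.33585389 -0.35272639  0.24653464] [1.79976776e+02 5.55236752e-03 6.28110245e+01] [-4.64050611e+01 -3.29801465e+00  3.40738178e+00  9.66816386e+01
  2.40086834e-03  7.07839137e+01]
(398, 262) [ 0.75242477 -0.18411837  0.        ]
(398, 340) [ 0.55190117 -0.50287899  0.        ]
(525, 480) [ 0.53937858 -0.91515842  0.        ]
(640, 320) [ 1.14275209 -0.66656226  0.        ]
```

arm_command(series=[[0.048,0.008,-0.001,-0.12],[0.095,0.016,-0.002,-0.24],[0.142,0.023,-0.003,-0.36],[0.188,0.031,-0.004,-0.4745],[0.188,0.031,-0.004,-0.4745]])

```text
time: 2.7
ee_pos: [0.4518, -0.1978, 0.2502]
tcp_rot: [180.0, -0.1, 90.2]
wrist_force: [-0.5, 0.0, 0.1]
opening: 0.0853
grasp_force: 0.0
```

```bash
python3 - <<'E'
from h import *
o=bot.get_obs();print(o["time"],o["ee_pos"],o["tcp_rot"])
c,K,T=cam("wrist"); cv2.imwrite("pics/w1.png",c["color"])
for t in "cup filter press lid sugar_jar jam_jar".split():
    for d in bot.mark_of("wrist",t)[:3]:
        print(t,np.round(d["location"]),round(d["confidence"],2),np.round(onz(d["location"],K,T,0.004),4))
E
```

```text
2.7 [ 0.45180928 -0.19779879  0.25015001] [ 1.79969906e+02 -5.26073046e-02  9.01977362e+01]
cup [400. 308.] 0.95 [ 0.5715 -0.3486  0.004 ]
cup [415. 208.] 0.53 [ 0.5765 -0.2135  0.004 ]
filter [306. 221.] 0.77 [ 0.4467 -0.2298  0.004 ]
press [350. 386.] 0.85 [ 0.5111 -0.4771  0.004 ]
press [311. 317.] 0.61 [ 0.4535 -0.3628  0.004 ]
press [561. 117.] 0.51 [ 0.7252 -0.1105  0.004 ]
lid [412.  95.] 0.9 [ 0.5608 -0.0886  0.004 ]
sugar_jar [414. 210.] 0.64 [ 0.5759 -0.2147  0.004 ]
jam_jar [308. 110.] 0.55 [ 0.4496 -0.1041  0.004 ]
```

View pics/w1.png

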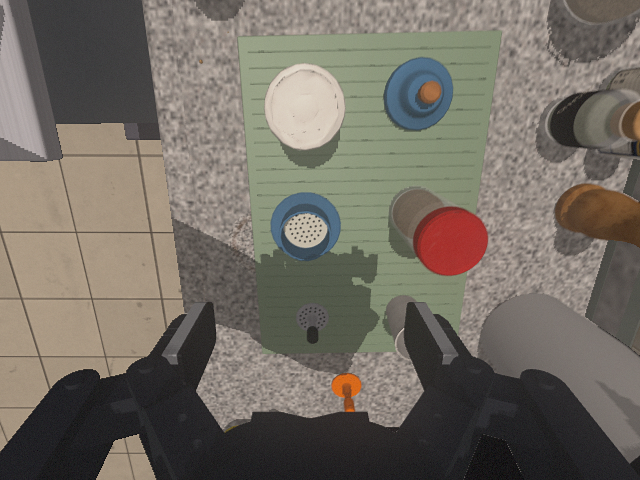

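Wrist view: steel cup (402,325), steel press with black knob (312,320), filter (306,225), red-lidded jar (450,240), lid (418,93), white-lidded jam jar (305,105). Orange look-alike at (346,385), no good. I'll move above the cup.

arm_command(series=[[-0.035,0.028,0.005,0],[-0.07,0.056,0.015,0],[-0.105,0.085,0.04,0],[-0.14,0.114,0.075,0],[-0.15,0.122,0.1,0]])

```text
time: 3.55
ee_pos: [0.5711, -0.3557, 0.1483]
tcp_rot: [180.0, 0.0, 89.5]
wrist_force: [0.5, 0.2, -0.8]
opening: 0.085
grasp_force: 0.0
```

```bash
cat > look.py <<'E'
from h import *
import sys
t,zo,pic=sys.argv[1],float(sys.argv[2]),sys.argv[3]
c,K,T=cam("wrist"); o=bot.get_obs();print(o["time"],np.round(o["ee_pos"],4),np.round(o["tcp_rot"],2))
for d in bot.mark_of("wrist",t)[:3]:
    print("mark",np.round(d["location"]),round(d["confidence"],2),np.round(onz(d["location"],K,T,zo),4))
    q=d["location"]
cv2.imwrite(f"pics/{pic}_full.png",c["color"])
x=c["color"][60:420,140:500]; cv2.imwrite(f"pics/{pic}.png",cv2.resize(x,None,fx=1.6,fy=1.6))
E
python3 look.py cup 0.004 cup1
```

```text
3.6 [ 0.5704 -0.3559  0.1415] [-179.66   -0.18   89.48]
mark [315. 210.] 0.92 [ 0.5755 -0.3472  0.004 ]
```

View pics/cup1.png

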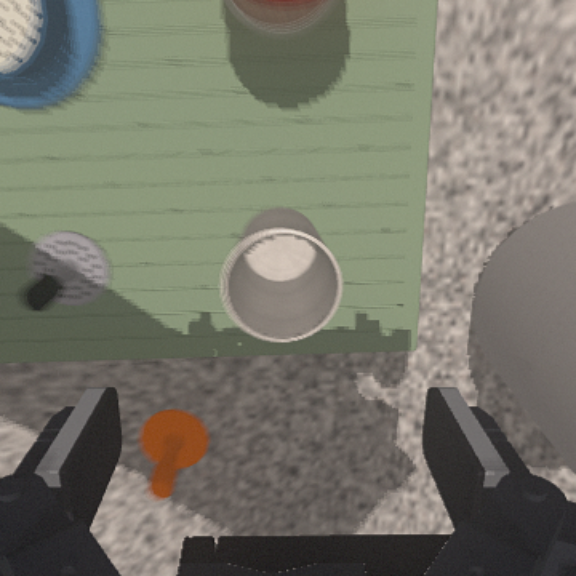

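The enlarged crop shows the plain steel cup (rim centre at crop (281,285), full (315.6,238)). The steel press with the black knob is at left, and the orange one at lower left is not meant. A grey kettle stands close on the right, so I'll partly close the fingers first.

arm_command(series=[[0,0,0,0],[0,0,0,0],[0,0,0,0],[0,0,0,0],[0,0,0,0]], hand=0.068)

```text
time: 4.15
ee_pos: [0.5707, -0.3521, 0.1515]
tcp_rot: [179.9, 0.0, 89.7]
wrist_force: [-0.3, -0.3, 0.2]
opening: 0.0676
grasp_force: 0.0
```

```bash
python3 - <<'E'
from h import *
c,K,T=cam("wrist"); o=bot.get_obs();print(o["time"],np.round(o["ee_pos"],4),np.round(o["tcp_rot"],2),o["opening"])
g=cv2.cvtColor(c["color"],cv2.COLOR_BGR2GRAY)
for d in bot.mark_of("wrist","cup")[:1]: print(d, onz(d["location"],K,T,.004))
for d in bot.find_in("wrist","cup")[:1]: print(d, onz(d["location"],K,T,.076))
for q in cv2.HoughCircles(cv2.medianBlur(g,3),cv2.HOUGH_GRADIENT_ALT,1.5,20,param1=200,param2=.8,minRadius=25,maxRadius=55)[0]:
  print(q,onz(q[:2],K,T,.076), q[2]/K[0,0]*(T[2,3]-.076))
for z in (0,.05,.1,.15): print(z,onz((433,235),K,T,z),proj([.0+o["ee_pos"][0],o["ee_pos"][1],z],K,T))
E
```

```text
4.2 [ 0.5707 -0.352   0.1511] [1.7995e+02 3.0000e-02 8.9700e+01] 0.06823590179956737
{'location': [311.2, 213.7], 'confidence': 0.65} [ 0.57189973 -0.34777051  0.004     ]
{'location': [313.4, 236.1], 'confidence': 0.81} [ 0.57303035 -0.34384728  0.076     ]
[316.5     240.       35.14389] [ 0.57515773 -0.34670257  0.076     ] 0.022746809872604565
[115.5       72.        51.268166] [ 0.45731806 -0.24133889  0.076     ] 0.03318321342679837
[145.5      76.5      40.52904] [ 0.47448644 -0.24383321  0.076     ] 0.02623233758579885
[319.5      93.       37.41962] [ 0.57686392 -0.25337452  0.076     ] 0.024219771462713268
0 [ 0.68441463 -0.36993397  0.        ] [309.86778485 217.09135366]
0.05 [ 0.66502638 -0.35257832  0.05      ] [309.98023618 235.06230823]
0.1 [ 0.64563814 -0.33522267  0.1       ] [310.14323499 261.11130362]
0.15 [ 0.62624989 -0.31786702  0.15      ] [310.40074408 302.26407758]
```

arm_command(series=[[0.0055,0.004,0.035,0],[0.0055,0.004,0.07,0],[0.0055,0.004,0.095,0],[0.0055,0.004,0.1065,0],[0.0055,0.004,0.1065,0]])

```text
time: 4.8
ee_pos: [0.5738, -0.3463, 0.0422]
tcp_rot: [-179.9, -0.1, 89.7]
wrist_force: [0.0, 1.2, 0.1]
opening: 0.0679
grasp_force: 0.0
```

arm_command(series=[[0,0,0,0],[0,0,0,0],[0,0,0,0],[0,0,0,0],[0,0,0,0]], hand=0.03, grip_force=30)

```text
time: 5.3
ee_pos: [0.5754, -0.3473, 0.0457]
tcp_rot: [179.9, 0.1, 89.7]
wrist_force: [-0.6, -0.0, 7.4]
opening: 0.0503
grasp_force: 31.7
```

arm_command(series=[[0,0,-0.05,0],[0,0,-0.1,0],[0.03,-0.005,-0.15,0],[0.07,-0.01,-0.18,0],[0.115,-0.015,-0.19,0]])

```text
time: 5.8
ee_pos: [0.561, -0.2355, 0.2365]
tcp_rot: [179.7, 0.1, 89.6]
wrist_force: [1.2, 0.8, -1.8]
opening: 0.0502
grasp_force: 32.1
```

```bash
cat > slab.py <<'E'
from h import *
import sys
n=sys.argv[1]
c,K,T=cam(n); im=c["color"]; cv2.imwrite(f"pics/slab_{sys.argv[2]}.png",im)
o=bot.get_obs(); print(o["time"],np.round(o["ee_pos"],4),np.round(o["tcp_rot"],2),o["opening"],o["grasp_force"])
hsv=cv2.cvtColor(im,cv2.COLOR_BGR2HSV)
for p in sys.argv[3:]:
    u,v=map(int,p.split(",")); print("hsv",hsv[v,u])
sd=proj([.51,.223,.016],K,T); 
m=cv2.inRange(hsv,(15,15,190),(40,80,255)); m=cv2.morphologyEx(m,cv2.MORPH_OPEN,np.ones((5,5)))
cs,_=cv2.findContours(m,cv2.RETR_EXTERNAL,cv2.CHAIN_APPROX_NONE)
k=max(cs,key=cv2.contourArea); print("area",cv2.contourArea(k),"seed",sd)
P=np.array([onz(p,K,T,.016)[:2] for p in k[:,0,:]]) 
(cx,cy),(w,h),a=cv2.minAreaRect((P*1000).astype(np.float32)); b=cv2.boxPoints(((cx,cy),(w,h),a))
e=b[1]-b[0] if np.linalg.norm(b[1]-b[0])>np.linalg.norm(b[2]-b[1]) else b[2]-b[1]
if e[1]<0:e=-e
e/=np.linalg.norm(e); print("centre",cx,cy,"size",w,h,"axis",e,"dev from +y deg",np.degrees(np.arctan2(-e[0],e[1])))
cc=np.array([cx,cy]); print("left",cc+67.5*e,"right",cc-67.5*e)
E
python3 slab.py side s 294,192
```

```text
5.85 [ 0.5608 -0.2289  0.2388] [ 1.7966e+02 -2.0000e-02  8.9790e+01] 0.05025422014226717 32.096626430620745
hsv [ 23  26 246]
area 4720.0 seed [294.01771344 187.33083864]
centre 353.2066650390625 1659.30224609375 size 1111.6441650390625 372.8381042480469 axis [0.9986795  0.05137291] dev from +y deg -87.05525
left [ 420.61753082 1662.76991773] right [ 285.79579926 1655.83457446]
```

arm_command(series=[[0.045,-0.006,-0.002,0],[0.093,-0.012,-0.004,0],[0.141,-0.018,-0.006,0],[0.189,-0.024,-0.008,0],[0.237,-0.03,-0.01,0]])

```text
time: 6.35
ee_pos: [0.5314, 0.0036, 0.2431]
tcp_rot: [180.0, -0.0, 89.7]
wrist_force: [1.3, 0.6, -0.2]
opening: 0.0504
grasp_force: 32.1
```

arm_command(series=[[0.048,-0.006,0,0],[0.096,-0.012,0,0],[0.14,-0.018,0,0],[0.18,-0.024,0,0],[0.2,-0.03,0,0]])

```text
time: 6.85
ee_pos: [0.5024, 0.2049, 0.2427]
tcp_rot: [180.0, -0.0, 89.8]
wrist_force: [0.1, 0.2, -1.7]
opening: 0.0503
grasp_force: 32.1
```

arm_command(series=[[0,0,0,0],[0,0,0,0],[0,0,0,0],[0,0,0,0],[0,0,0,0]])

```text
time: 7.35
ee_pos: [0.5033, 0.2012, 0.2428]
tcp_rot: [180.0, -0.0, 89.6]
wrist_force: [0.3, 0.0, -2.1]
opening: 0.0502
grasp_force: 32.1
```

```bash
python3 slab.py wrist w
```

```text
7.4 [0.5033 0.2013 0.2428] [179.99  -0.    89.62] 0.05039395119303041 32.10050374814273
area 21103.5 seed [315.96050708 179.18063315]
centre 502.18896484375 221.63705444335938 size 121.58052825927734 251.58090209960938 axis [-0.3211866   0.94701594] dev from +y deg 18.7347
left [480.50886917 285.5606308 ] right [523.86906052 157.71347809]
```

View pics/slab_w.png

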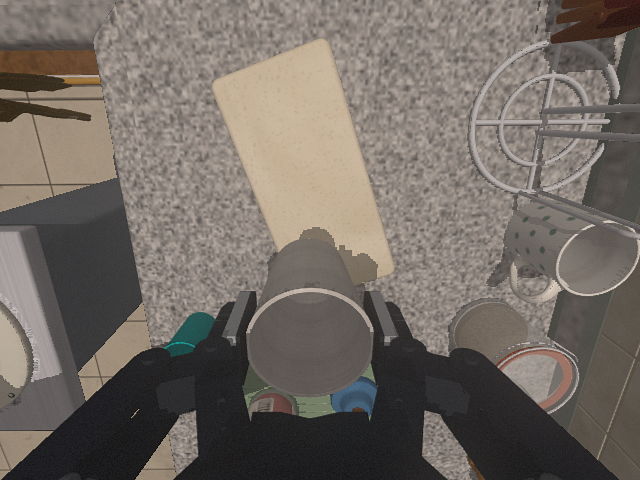

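Slab in the wrist view: corners about (212,84), (327,39) and (394,271); the near-left corner is hidden behind the held cup. I'll take the centre from the far end and right edge.

```bash
python3 - <<'E'
from h import *
c,K,T=cam("wrist")
A,B,C=[onz(p,K,T,.016)[:2] for p in [(212,82),(328,37),(395,272)]]
print(A,B,C,np.linalg.norm(A-B),np.linalg.norm(B-C)); cen=(A+C)/2
e=B-C;e/=np.linalg.norm(e);print("cen",cen,e, np.degrees(np.arctan2(-e[0],e[1])),"L",cen+.0675*e,"R",cen-.0675*e)
f=(A+B)/2; print("from far end L",f-e*.0675)
c,K,T=cam("side"); 
A,B,C,D=[onz(p,K,T,.016)[:2] for p in [(258,179),(293,163),(331,213),(296,222)]]
print((A+B+C+D)/4,A,B,C,D)
E
```

```text
[0.40574951 0.32137822] [0.52171066 0.36019422] [0.60521824 0.11038683] 0.12228519496711296 0.26339561124636157
cen [0.50548387 0.21588253] [-0.31704241  0.94841136] 18.484156405712763 L [0.48408351 0.27990029] R [0.52688423 0.15186476]
from far end L [0.48513044 0.27676845]
[0.50762451 0.19517856] [0.40616089 0.27585023] [0.51480428 0.35151659] [0.60412335 0.09168803] [0.5054095  0.06165937]
```

arm_command(series=[[0.04,-0.01,0.025,0],[0.075,-0.018,0.065,0],[0.079,-0.019,0.11,0],[0.079,-0.019,0.145,0],[0.079,-0.019,0.16,0]])

```text
time: 8.0
ee_pos: [0.4828, 0.2804, 0.0789]
tcp_rot: [-179.8, 0.1, 89.7]
wrist_force: [0.3, -0.1, -0.8]
opening: 0.0505
grasp_force: 32.1
```

arm_command(series=[[0,0,0,0],[0,0,0,0],[0,0,0.008,0],[0,0,0.015,0],[0,0,0.019,0]])

```text
time: 8.5
ee_pos: [0.4847, 0.281, 0.0636]
tcp_rot: [180.0, -0.0, 89.7]
wrist_force: [0.3, -0.2, -0.9]
opening: 0.0503
grasp_force: 32.1
```

arm_command(series=[[0,0,0,0],[0,0,0,0],[0,0,0,0],[0,0,0,0],[0,0,0,0]])

```text
time: 9.0
ee_pos: [0.4846, 0.2812, 0.0639]
tcp_rot: [180.0, -0.0, 89.7]
wrist_force: [0.2, 0.0, -0.9]
opening: 0.0503
grasp_force: 32.1
```

arm_command(series=[[-0.001,0,0.002,0],[-0.001,0,0.004,0],[-0.001,0,0.0055,0],[-0.001,0,0.006,0],[-0.001,0,0.006,0]])

```text
time: 9.5
ee_pos: [0.4845, 0.2802, 0.0582]
tcp_rot: [180.0, -0.0, 89.7]
wrist_force: [-1.3, -0.4, 4.4]
opening: 0.05
grasp_force: 32.5
```

Contact at 4 N; the cup is standing. Release gently and go up.

arm_command(series=[[0,0,0,0],[0,0,0,0],[0,0,0,0],[0,0,0,0],[0,0,0,0]], hand=0.07)

```text
time: 10.0
ee_pos: [0.4845, 0.2801, 0.0576]
tcp_rot: [-180.0, 0.0, 89.7]
wrist_force: [0.9, 0.2, 0.4]
opening: 0.0699
grasp_force: 0.0
```

arm_command(series=[[0,0,-0.04,0],[0,0,-0.08,0],[0,0,-0.11,0],[0,0,-0.12,0],[0,0,-0.12,0]])

```text
time: 10.5
ee_pos: [0.4851, 0.2804, 0.179]
tcp_rot: [179.9, -0.1, 89.7]
wrist_force: [-0.5, -0.5, -0.6]
opening: 0.0701
grasp_force: 0.0
```

```bash
cat > circ.py <<'E'
from h import *
import sys
# usage: circ.py z rmin_m rmax_m : circles on plane z near the TCP axis
z,r0,r1=map(float,sys.argv[1:4])
c,K,T=cam("wrist"); o=bot.get_obs();print(o["time"],np.round(o["ee_pos"],4),np.round(o["tcp_rot"],2),round(o["opening"],4)); cv2.imwrite("pics/last.png",c["color"])
# rectify to plane z, 0.5 mm/px, 200 mm square round TCP
cx,cy=o["ee_pos"][:2]; S=0.1; N=400
src=np.float32([proj([cx+a*S,cy+b*S,z],K,T) for a,b in((-1,-1),(1,-1),(1,1),(-1,1))])
H=cv2.getPerspectiveTransform(src,np.float32([[0,0],[N,0],[N,N],[0,N]]))
im=cv2.warpPerspective(c["color"],H,(N,N)); g=cv2.medianBlur(cv2.cvtColor(im,cv2.COLOR_BGR2GRAY),3)
if len(sys.argv)>4: cv2.imwrite("pics/%s.png"%sys.argv[4],im)
q=cv2.HoughCircles(g,cv2.HOUGH_GRADIENT_ALT,1.5,4,param1=150,param2=.6,minRadius=int(r0/.0005),maxRadius=int(r1/.0005))
for u,v,r in ([] if q is None else q[0][:6]): print("circle",round(cx-S+u*.0005,4),round(cy-S+v*.0005,4),"r",round(r*.0005,4))
E
python3 circ.py .088 .02 .03 rect_cup; python3 slab.py wrist w2
```

```text
10.55 [0.4846 0.2801 0.1773] [ 1.7999e+02 -1.0000e-02  8.9680e+01] 0.0702
circle 0.4829 0.2791 r 0.0252
10.6 [0.4842 0.2799 0.1763] [-1.7992e+02  5.0000e-02  8.9680e+01] 0.06993732816182172 0.0
area 6668.0 seed [336.06896381 269.9312784 ]
centre 483.3821716308594 276.84442138671875 size 119.65206146240234 133.84254455566406 axis [-0.32462704  0.94584215] dev from +y deg 18.942978
left [461.46984673 340.68876648] right [505.29449654 213.00007629]
```

View pics/slab_w2.png

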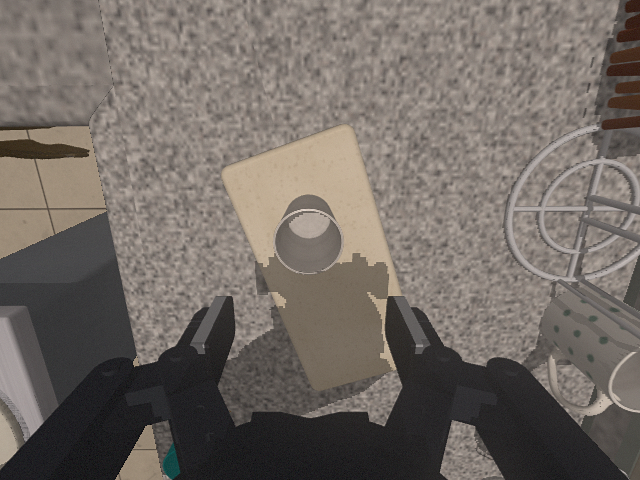

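Cup stands on the slab's left half at pixel (309,240); slab corners (222,171), (352,124), (316,391). Circle fit puts the cup within ~2 mm of (0.484,0.280). Next, the filter.

arm_command(series=[[-0.045,-0.003,-0.01,0],[-0.094,-0.006,-0.02,0],[-0.143,-0.009,-0.02,0],[-0.192,-0.012,-0.02,0],[-0.241,-0.015,-0.02,0]])

```text
time: 11.1
ee_pos: [0.4671, 0.0374, 0.1958]
tcp_rot: [-179.9, 0.0, 89.7]
wrist_force: [0.8, -0.6, 0.5]
opening: 0.0698
grasp_force: 0.0
```

arm_command(series=[[-0.049,-0.004,0,0],[-0.098,-0.008,0,0],[-0.147,-0.012,0,0],[-0.196,-0.016,0,0],[-0.245,-0.02,0,0]])

```text
time: 11.6
ee_pos: [0.4456, -0.2075, 0.1958]
tcp_rot: [-179.9, -0.1, 89.7]
wrist_force: [1.1, -0.4, 0.7]
opening: 0.07
grasp_force: 0.0
```

arm_command(series=[[-0.024,0,0.03,0],[-0.024,0,0.05,0],[-0.024,0,0.05,0],[-0.024,0,0.05,0],[-0.024,0,0.05,0]], hand=0.08)

```text
time: 12.1
ee_pos: [0.4471, -0.2293, 0.1485]
tcp_rot: [180.0, 0.0, 89.7]
wrist_force: [-0.4, 0.5, -0.3]
opening: 0.0804
grasp_force: 0.0
```

```bash
python3 circ.py .048 .022 .032 rect_f; python3 look.py filter .004 filt; python3 - <<'E'
from h import *
K=np.array([[335.84,0,309.61],[0,335.84,235.56],[0,0,1]])
c,K,T=cam("wrist");Tc=np.array(c["T_tool_cam"]);T=np.eye(4);T[:3,:3]=R.from_euler('xyz',[180,0,89.68],degrees=True).as_matrix();T[:3,3]=[.4844,.28,.1768];T=T@Tc
A,B,D=[onz(p,K,T,.016)[:2] for p in[(221,171),(353,123),(316,391)]]
print(np.linalg.norm(A-B),np.linalg.norm(A-D),(B+D)/2,"far end L",(A+B)/2-(A-D)/np.linalg.norm(A-D)*.0645)
E
```

```text
12.15 [ 0.4472 -0.2293  0.1488] [1.7993e+02 4.0000e-02 8.9750e+01] 0.0797
circle 0.4447 -0.2318 r 0.0278
circle 0.4462 -0.2228 r 0.0247
circle 0.5182 -0.2371 r 0.0267
12.2 [ 0.4473 -0.2294  0.1488] [1.7992e+02 4.0000e-02 8.9750e+01]
0.12327938998291149 0.26252851968728735 [0.50568447 0.21658622] far end L [0.48407074 0.27975514]
```

View pics/rect_f.png

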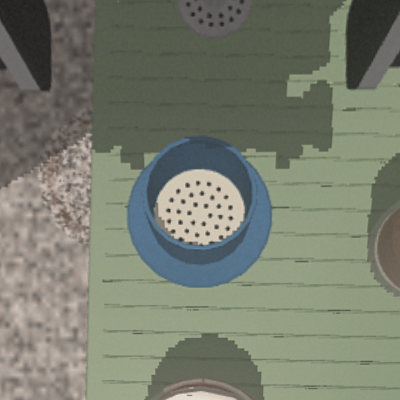

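Rectified crop: filter's rim at about u 147–256, v 137–248, flange under it; nothing within finger reach.

arm_command(series=[[-0.003,-0.001,0.045,0],[-0.003,-0.001,0.085,0],[-0.003,-0.001,0.115,0],[-0.003,-0.001,0.13,0],[-0.003,-0.001,0.132,0]])

```text
time: 12.8
ee_pos: [0.445, -0.2321, 0.0145]
tcp_rot: [-179.9, -0.1, 89.7]
wrist_force: [0.5, -0.5, 0.1]
opening: 0.08
grasp_force: 0.0
```

arm_command(series=[[0,0,0,0],[0,0,0,0],[0,0,0,0],[0,0,0,0],[0,0,0,0]], hand=0.04, grip_force=30)

```text
time: 13.3
ee_pos: [0.4469, -0.2333, 0.0178]
tcp_rot: [179.8, 0.1, 89.7]
wrist_force: [-0.9, 0.3, 7.8]
opening: 0.0566
grasp_force: 32.9
```

arm_command(series=[[0,0,-0.01,0],[0,0,-0.04,0],[0,0,-0.08,0],[0,0,-0.12,0],[0,0,-0.15,0]])

```text
time: 13.8
ee_pos: [0.4459, -0.2329, 0.1694]
tcp_rot: [179.9, 0.1, 89.7]
wrist_force: [0.9, -0.1, -1.0]
opening: 0.0566
grasp_force: 32.7
```

arm_command(series=[[0.045,0.003,-0.005,0],[0.094,0.007,-0.005,0],[0.143,0.01,-0.005,0],[0.192,0.014,-0.005,0],[0.241,0.018,-0.005,0]])

```text
time: 14.3
ee_pos: [0.4648, 0.01, 0.172]
tcp_rot: [179.9, -0.0, 89.7]
wrist_force: [0.9, 0.2, -1.3]
opening: 0.0567
grasp_force: 32.7
```

arm_command(series=[[0.049,0.004,0,0],[0.098,0.008,0,0],[0.147,0.012,0,0],[0.196,0.016,0,0],[0.236,0.02,0,0]])

```text
time: 14.8
ee_pos: [0.486, 0.2468, 0.1718]
tcp_rot: [179.9, -0.0, 89.7]
wrist_force: [0.3, -0.9, -1.4]
opening: 0.0565
grasp_force: 32.7
```

arm_command(series=[[0.0345,0,0,0],[0.0345,0,0,0],[0.0345,0,0,0],[0.0345,0,0,0],[0.0345,0,0,0]])

```text
time: 15.3
ee_pos: [0.4866, 0.2776, 0.1712]
tcp_rot: [180.0, -0.0, 89.6]
wrist_force: [0.7, 1.3, -1.8]
opening: 0.0564
grasp_force: 32.7
```

```bash
python3 - <<'E'
from h import *
o=bot.get_obs(); print(o["ee_pos"],o["opening"],o["tcp_rot"])
c,K,T=cam("wrist"); im=c["color"]; cv2.imwrite("pics/held_f.png",im)
E
```

```text
[0.48664865 0.2776321  0.17120669] 0.05641828354518889 [ 1.79977099e+02 -7.78606387e-03  8.96129366e+01]
```

View pics/held_f.png

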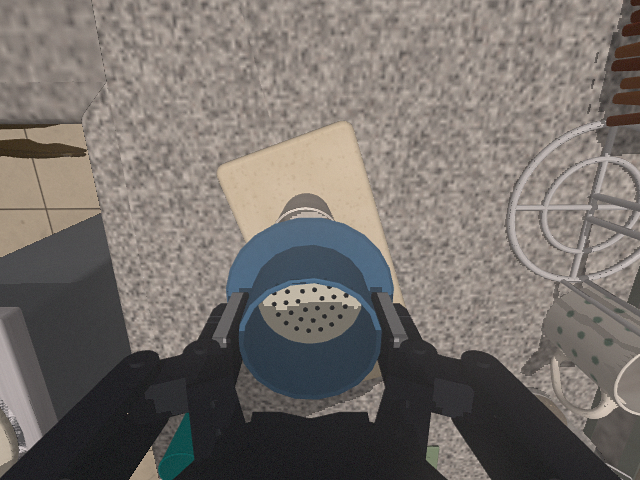

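Filter is held level and centred: flange edge at row 218 against 217 expected, columns 228–391 symmetric about 309.6. Lowering over the cup.

arm_command(series=[[0.002,-0.0028,0.02,0],[0.002,-0.0028,0.045,0],[0.002,-0.0028,0.06,0],[0.002,-0.0028,0.066,0],[0.002,-0.0028,0.066,0]])

```text
time: 15.85
ee_pos: [0.4835, 0.2801, 0.1043]
tcp_rot: [-180.0, 0.0, 89.7]
wrist_force: [-0.2, 0.3, -0.7]
opening: 0.0566
grasp_force: 32.7
```

arm_command(series=[[0,0,0,0],[0,0,0.002,0],[0,0,0.004,0],[0,0,0.006,0],[0,0,0.007,0]])

```text
time: 16.35
ee_pos: [0.4837, 0.2806, 0.0976]
tcp_rot: [-180.0, 0.0, 89.7]
wrist_force: [-0.7, 0.3, -1.3]
opening: 0.0563
grasp_force: 32.7
```

arm_command(series=[[0,0,0.001,0],[0,0,0.0015,0],[0,0,0.0015,0],[0,0,0.0015,0],[0,0,0.0015,0]])

```text
time: 16.85
ee_pos: [0.4837, 0.2806, 0.0963]
tcp_rot: [180.0, -0.0, 89.7]
wrist_force: [0.1, -0.7, -2.2]
opening: 0.0567
grasp_force: 32.8
```

arm_command(series=[[0,0,0.0005,0],[0,0,0.001,0],[0,0,0.0015,0],[0,0,0.0015,0],[0,0,0.0015,0]])

```text
time: 17.35
ee_pos: [0.4839, 0.2808, 0.096]
tcp_rot: [179.9, -0.1, 89.7]
wrist_force: [-1.8, -1.1, 8.3]
opening: 0.0567
grasp_force: 33.6
```

arm_command(series=[[0,0,-0.001,0],[0,0,-0.001,0],[0,0,-0.001,0],[0,0,-0.001,0],[0,0,-0.001,0]], hand=0.075)

```text
time: 17.85
ee_pos: [0.4837, 0.2806, 0.0955]
tcp_rot: [-180.0, 0.0, 89.7]
wrist_force: [0.6, -0.4, 0.1]
opening: 0.0751
grasp_force: 0.0
```

arm_command(series=[[0,0,-0.03,0],[0,0,-0.07,0],[0,0,-0.1,0],[0,0,-0.11,0],[0,0,-0.11,0]])

```text
time: 18.35
ee_pos: [0.4843, 0.2809, 0.207]
tcp_rot: [179.9, -0.1, 89.7]
wrist_force: [-0.1, 0.4, -0.7]
opening: 0.0752
grasp_force: 0.0
```

```bash
python3 circ.py .126 .024 .031 rect_f2; cp pics/last.png pics/f_on.png; python3 - <<'E'
from h import *
c,K,T=cam("wrist")
for d in bot.mark_of("wrist","filter")[:2]: print(d,onz(d["location"],K,T,.082))
E
```

```text
18.4 [0.4839 0.2807 0.2053] [ 1.7999e+02 -1.0000e-02  8.9680e+01] 0.0749
circle 0.4829 0.2819 r 0.0275
circle 0.4724 0.2947 r 0.0274
circle 0.4881 0.2917 r 0.0273
{'location': [310.0, 226.9], 'confidence': 0.98} [0.48373281 0.28042897 0.082     ]
```

View pics/f_on.png

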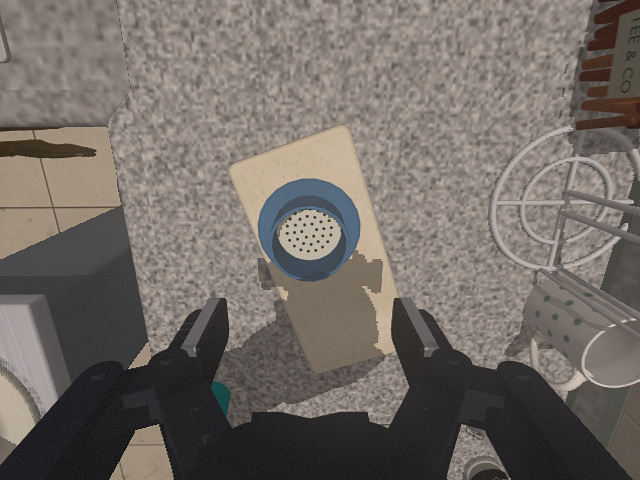

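Filter sits level on the cup (rim centre ~(309,245)). Next, the press.

arm_command(series=[[-0.048,-0.003,0.005,0],[-0.097,-0.005,0.01,0],[-0.146,-0.007,0.01,0],[-0.195,-0.01,0.01,0],[-0.244,-0.012,0.01,0]], hand=0.04)

```text
time: 19.0
ee_pos: [0.4692, 0.0349, 0.194]
tcp_rot: [-179.9, 0.0, 89.7]
wrist_force: [0.6, 0.2, 0.9]
opening: 0.0397
grasp_force: 0.0
```

arm_command(series=[[-0.049,-0.002,0,0],[-0.098,-0.004,0,0],[-0.147,-0.006,0,0],[-0.196,-0.008,0,0],[-0.245,-0.01,0,0]])

```text
time: 19.5
ee_pos: [0.4579, -0.2101, 0.1941]
tcp_rot: [-179.9, -0.1, 89.7]
wrist_force: [0.9, -0.3, -0.0]
opening: 0.0399
grasp_force: 0.0
```

arm_command(series=[[-0.049,-0.002,0.01,0],[-0.098,-0.004,0.025,0],[-0.13,-0.005,0.04,0],[-0.15,-0.006,0.045,0],[-0.15,-0.006,0.045,0]])

```text
time: 20.0
ee_pos: [0.451, -0.3594, 0.1482]
tcp_rot: [-179.8, -0.1, 89.5]
wrist_force: [-0.8, 0.7, 0.2]
opening: 0.0403
grasp_force: 0.0
```

arm_command(series=[[0,0,0,0],[0,0,0,0],[0,0,0,0],[0,0,0,0],[0,0,0,0]])

```text
time: 20.5
ee_pos: [0.4525, -0.3578, 0.1512]
tcp_rot: [180.0, 0.0, 89.7]
wrist_force: [-0.6, 0.6, -0.3]
opening: 0.0399
grasp_force: 0.0
```

```bash
python3 circ.py .008 .019 .025 rect_p; python3 look.py press .004 prs;  python3 - <<'E'
import cv2,numpy as np
a=cv2.imread("pics/rect_p.png");b=cv2.imread("pics/prs.png")
cv2.imwrite("pics/prs2.png",np.hstack([a,cv2.resize(b,(400,400))]))
E
```

```text
20.55 [ 0.4524 -0.3579  0.151 ] [1.7998e+02 2.0000e-02 8.9720e+01] 0.0403
circle 0.4559 -0.3626 r 0.0212
circle 0.4544 -0.3574 r 0.0213
20.6 [ 0.4523 -0.358   0.1509] [1.7998e+02 1.0000e-02 8.9710e+01]
mark [312. 222.] 0.77 [ 0.4539 -0.361   0.004 ]
mark [362. 327.] 0.65 [ 0.5041 -0.4718  0.004 ]
```

View pics/prs2.png

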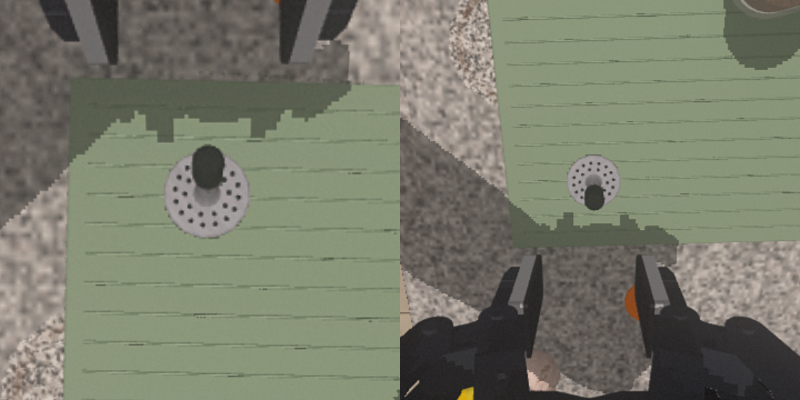

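The enlarged view shows the steel disc with the black knob (left panel: disc centre (207,195), knob (208,165)); the orange one is off behind the finger. Grasping the knob.

arm_command(series=[[-0.003,0.003,0.035,0],[-0.003,0.003,0.07,0],[-0.003,0.003,0.1,0],[-0.003,0.003,0.11,0],[-0.003,0.003,0.11,0]])

```text
time: 21.15
ee_pos: [0.4545, -0.3607, 0.0396]
tcp_rot: [-179.9, -0.1, 89.7]
wrist_force: [-0.2, 1.0, 0.4]
opening: 0.0399
grasp_force: 0.0
```

arm_command(series=[[0,0,0,0],[0,0,0,0],[0,0,0,0],[0,0,0,0],[0,0,0,0]], hand=0.005, grip_force=25)

```text
time: 21.65
ee_pos: [0.4562, -0.362, 0.0427]
tcp_rot: [179.8, 0.1, 89.7]
wrist_force: [-0.2, 0.9, 6.4]
opening: 0.0125
grasp_force: 24.7
```

arm_command(series=[[0,0,0,0],[0,0,-0.02,0],[0,0,-0.05,0],[0,0,-0.09,0],[0,0,-0.12,0]])

```text
time: 22.15
ee_pos: [0.4554, -0.3614, 0.1637]
tcp_rot: [179.9, 0.1, 89.7]
wrist_force: [1.5, -0.8, 0.7]
opening: 0.0123
grasp_force: 24.6
```

arm_command(series=[[0.04,0.002,-0.02,0],[0.086,0.004,-0.035,0],[0.135,0.006,-0.04,0],[0.184,0.008,-0.04,0],[0.233,0.01,-0.04,0]])

```text
time: 22.65
ee_pos: [0.4663, -0.1267, 0.2017]
tcp_rot: [179.9, 0.0, 89.7]
wrist_force: [1.3, 0.5, -0.9]
opening: 0.0121
grasp_force: 24.6
```

arm_command(series=[[0.049,0.002,0,0],[0.098,0.004,0,0],[0.147,0.006,0,0],[0.196,0.009,0,0],[0.245,0.011,0,0]])

```text
time: 23.15
ee_pos: [0.4786, 0.1187, 0.2016]
tcp_rot: [179.9, -0.0, 89.7]
wrist_force: [1.1, 0.1, -0.8]
opening: 0.0127
grasp_force: 24.6
```

arm_command(series=[[0.049,0.002,0,0],[0.098,0.004,0,0],[0.135,0.006,0,0],[0.155,0.007,0,0],[0.162,0.007,0,0]])

```text
time: 23.65
ee_pos: [0.4864, 0.2806, 0.2008]
tcp_rot: [180.0, -0.0, 89.8]
wrist_force: [0.3, 0.2, 0.0]
opening: 0.012
grasp_force: 24.6
```

arm_command(series=[[0,0,0,0],[0,0,0,0],[0,0,0,0],[0,0,0,0],[0,0,0,0]])

```text
time: 24.15
ee_pos: [0.4868, 0.2779, 0.201]
tcp_rot: [180.0, -0.0, 89.6]
wrist_force: [0.1, 0.4, -0.4]
opening: 0.0122
grasp_force: 24.6
```

```bash
python3 look.py filter .082 held_p
```

```text
24.2 [0.4868 0.2781 0.2009] [ 1.7998e+02 -1.0000e-02  8.9640e+01]
mark [306. 224.] 0.88 [0.4835 0.2815 0.082 ]
```

View pics/held_p.png

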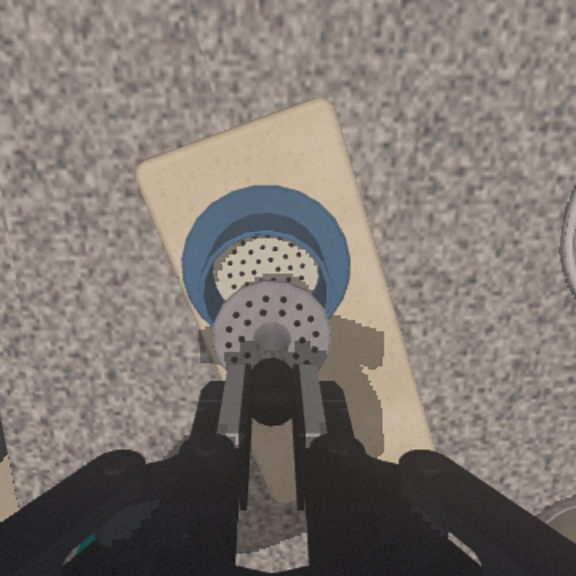

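Press hangs upright and centred in the fingers (disc at crop (272,325)), filter behind it at crop (266,270). Lower.

arm_command(series=[[0.003,-0.0034,0.01,0],[0.003,-0.0034,0.02,0],[0.003,-0.0034,0.025,0],[0.003,-0.0034,0.025,0],[0.003,-0.0034,0.025,0]])

```text
time: 24.75
ee_pos: [0.4832, 0.2816, 0.1756]
tcp_rot: [-180.0, 0.0, 89.7]
wrist_force: [-0.4, -0.2, -0.5]
opening: 0.012
grasp_force: 24.6
```

arm_command(series=[[0,0,0.008,0],[0,0,0.018,0],[0,0,0.028,0],[0,0,0.036,0],[0,0,0.042,0]])

```text
time: 25.25
ee_pos: [0.483, 0.2814, 0.1325]
tcp_rot: [-179.9, 0.0, 89.7]
wrist_force: [-0.4, 1.1, -0.7]
opening: 0.0124
grasp_force: 24.6
```

arm_command(series=[[0,0,0.001,0],[0,0,0.002,0],[0,0,0.003,0],[0,0,0.0035,0],[0,0,0.0035,0]])

```text
time: 25.75
ee_pos: [0.4834, 0.2816, 0.1304]
tcp_rot: [180.0, -0.0, 89.7]
wrist_force: [-0.5, -0.1, -0.2]
opening: 0.0125
grasp_force: 24.6
```

arm_command(series=[[0,0,0.0005,0],[0,0,0.001,0],[0,0,0.0015,0],[0,0,0.0015,0],[0,0,0.0015,0]])

```text
time: 26.25
ee_pos: [0.4837, 0.2819, 0.1299]
tcp_rot: [179.9, -0.1, 89.7]
wrist_force: [-0.9, 0.1, 7.2]
opening: 0.0123
grasp_force: 25.2
```

arm_command(series=[[0,0,-0.001,0],[0,0,-0.001,0],[0,0,-0.001,0],[0,0,-0.001,0],[0,0,-0.001,0]], hand=0.035)

```text
time: 26.75
ee_pos: [0.4833, 0.2815, 0.1295]
tcp_rot: [-180.0, 0.0, 89.7]
wrist_force: [-0.3, -1.1, -0.7]
opening: 0.0349
grasp_force: 0.0
```

arm_command(series=[[0,0,-0.03,0],[0,0,-0.06,0],[0,0,-0.075,0],[0,0,-0.08,0],[0,0,-0.08,0]])

```text
time: 27.25
ee_pos: [0.4835, 0.2817, 0.2098]
tcp_rot: [180.0, -0.0, 89.7]
wrist_force: [-0.6, -0.1, 0.1]
opening: 0.0349
grasp_force: 0.0
```

```bash
python3 look.py press .091 p_in
```

```text
27.3 [0.4833 0.2816 0.209 ] [-1.7997e+02  2.0000e-02  8.9680e+01]
mark [306. 229.] 0.66 [0.4801 0.2814 0.091 ]
```

View pics/p_in.png

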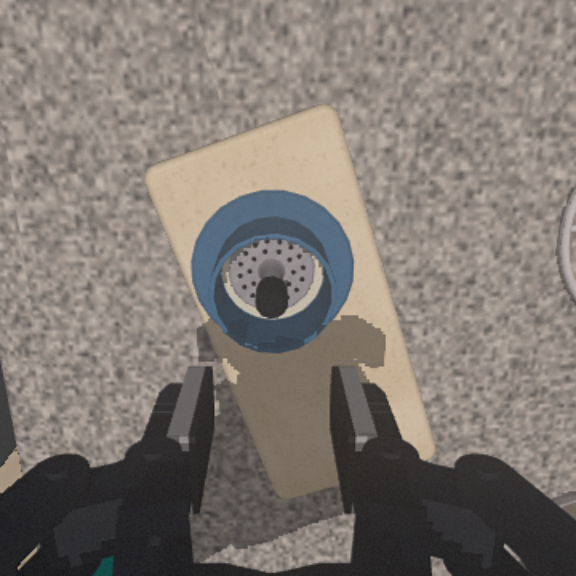

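Press stands flat on the filter's floor, knob at crop (271,297). Now the lid.

arm_command(series=[[-0.045,0.01,0,0],[-0.093,0.02,0,0],[-0.141,0.03,0,0],[-0.189,0.04,0,0],[-0.237,0.05,0,0]], hand=0.045)

```text
time: 27.85
ee_pos: [0.5316, 0.0424, 0.2084]
tcp_rot: [-179.9, 0.0, 89.7]
wrist_force: [1.0, 0.4, 0.4]
opening: 0.0453
grasp_force: 0.0
```

arm_command(series=[[-0.045,0.01,0.01,0],[-0.09,0.02,0.025,0],[-0.12,0.028,0.04,0],[-0.133,0.031,0.055,0],[-0.133,0.031,0.06,0]])

```text
time: 28.35
ee_pos: [0.5613, -0.09, 0.1466]
tcp_rot: [-179.8, -0.0, 89.6]
wrist_force: [-0.2, -0.4, -0.2]
opening: 0.0448
grasp_force: 0.0
```

arm_command(series=[[0,0,0,0],[0,0,0,0],[0,0,0,0],[0,0,0,0],[0,0,0,0]])

```text
time: 28.85
ee_pos: [0.5625, -0.0883, 0.1503]
tcp_rot: [179.9, 0.0, 89.7]
wrist_force: [0.4, -0.4, 0.9]
opening: 0.0453
grasp_force: 0.0
```

```bash
python3 circ.py .013 .032 .038; python3 circ.py .052 .006 .014 rect_l; python3 look.py lid .004 lid; python3 - <<'E'
import cv2,numpy as np
a=cv2.imread("pics/rect_l.png");b=cv2.imread("pics/lid.png")
cv2.imwrite("pics/lid2.png",np.hstack([a,cv2.resize(b,(400,400))]))
E
```

```text
28.9 [ 0.5624 -0.0885  0.1502] [179.96   0.    89.72] 0.045
circle 0.5659 -0.088 r 0.0351
28.95 [ 0.5624 -0.0886  0.15  ] [179.97   0.    89.71] 0.0452
circle 0.5644 -0.0851 r 0.0103
circle 0.5981 -0.0551 r 0.0085
circle 0.5779 -0.0123 r 0.0111
circle 0.6086 -0.1421 r 0.0084
circle 0.6199 -0.1503 r 0.0091
29.0 [ 0.5623 -0.0887  0.1499] [179.98   0.    89.7 ]
mark [311. 219.] 0.74 [ 0.5631 -0.0886  0.004 ]
```

View pics/lid2.png

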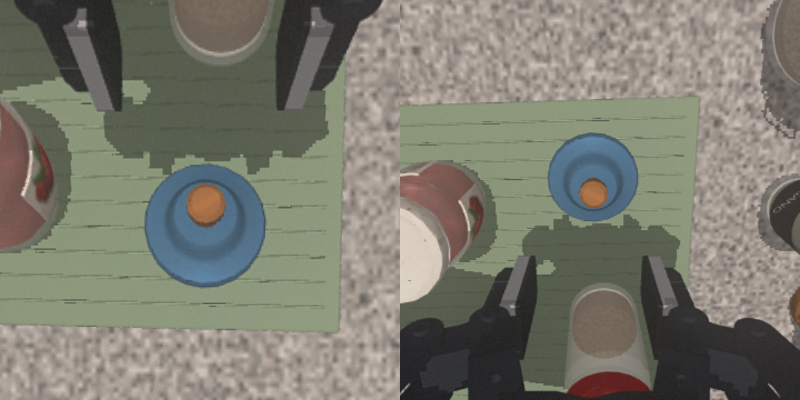

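Lid: brim centre at left panel (205,226), wooden knob (206,204). Grasp by the knob.

arm_command(series=[[0.0015,0.0027,0.035,0],[0.0015,0.0027,0.07,0],[0.0015,0.0027,0.1,0],[0.0015,0.0027,0.11,0],[0.0015,0.0027,0.112,0]])

```text
time: 29.55
ee_pos: [0.5643, -0.0873, 0.0368]
tcp_rot: [-179.9, -0.0, 89.7]
wrist_force: [0.2, -0.7, 0.6]
opening: 0.0449
grasp_force: 0.0
```

arm_command(series=[[0,0,0,0],[0,0,0,0],[0,0,0,0],[0,0,0,0],[0,0,0,0]], hand=0.01, grip_force=30)

```text
time: 30.05
ee_pos: [0.566, -0.0876, 0.0396]
tcp_rot: [179.8, 0.0, 89.7]
wrist_force: [0.1, -0.8, 6.5]
opening: 0.0184
grasp_force: 29.5
```

arm_command(series=[[0,0,0,0],[0,0,-0.02,0],[0,0,-0.05,0],[0,0,-0.09,0],[0,0,-0.13,0]])

```text
time: 30.55
ee_pos: [0.5647, -0.0873, 0.1694]
tcp_rot: [180.0, -0.0, 89.7]
wrist_force: [0.5, 0.7, -0.3]
opening: 0.018
grasp_force: 29.6
```

arm_command(series=[[0.03,-0.007,-0.03,0],[0.075,-0.017,-0.05,0],[0.123,-0.027,-0.055,0],[0.171,-0.038,-0.055,0],[0.219,-0.048,-0.055,0]])

```text
time: 31.05
ee_pos: [0.5177, 0.1336, 0.2238]
tcp_rot: [179.9, -0.0, 89.7]
wrist_force: [1.4, 0.4, -0.4]
opening: 0.0181
grasp_force: 29.6
```

arm_command(series=[[0.045,-0.01,0,0],[0.09,-0.02,0,0],[0.125,-0.028,0,0],[0.145,-0.033,0,0],[0.15,-0.0335,0,0]])

```text
time: 31.55
ee_pos: [0.4848, 0.2842, 0.223]
tcp_rot: [180.0, -0.0, 89.8]
wrist_force: [0.1, -0.5, -1.0]
opening: 0.0177
grasp_force: 29.6
```

arm_command(series=[[0,0,0,0],[0,0,0,0],[0,0,0,0],[0,0,0,0],[0,0,0,0]])

```text
time: 32.05
ee_pos: [0.4858, 0.2814, 0.2228]
tcp_rot: [180.0, -0.0, 89.6]
wrist_force: [-0.6, 1.2, -0.3]
opening: 0.0176
grasp_force: 29.6
```

```bash
python3 look.py filter .082 held_l
```

```text
32.1 [0.4857 0.2816 0.2228] [180.    -0.    89.64]
```

View pics/held_l.png

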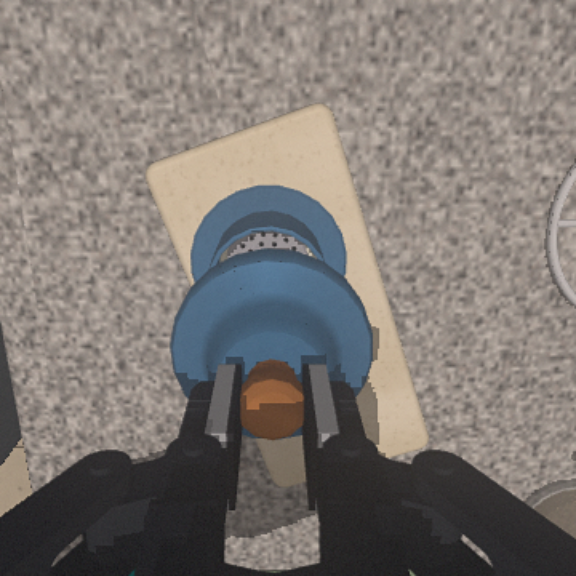

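Lid held level and centred (columns 171–373 in the crop). Lowering onto the filter.

arm_command(series=[[0,-0.0023,0.015,0],[0,-0.0023,0.025,0],[0,-0.0023,0.03,0],[0,-0.0023,0.03,0],[0,-0.0023,0.03,0]])

```text
time: 32.65
ee_pos: [0.4833, 0.2821, 0.193]
tcp_rot: [180.0, -0.0, 89.7]
wrist_force: [0.4, -0.5, 0.2]
opening: 0.0182
grasp_force: 29.6
```

arm_command(series=[[0,0,0.008,0],[0,0,0.016,0],[0,0,0.024,0],[0,0,0.031,0],[0,0,0.036,0]])

```text
time: 33.15
ee_pos: [0.483, 0.2819, 0.1557]
tcp_rot: [-180.0, 0.0, 89.7]
wrist_force: [-1.2, 0.1, -2.0]
opening: 0.0182
grasp_force: 29.6
```

arm_command(series=[[0,0,0.0005,0],[0,0,0.001,0],[0,0,0.0015,0],[0,0,0.002,0],[0,0,0.002,0]])

```text
time: 33.65
ee_pos: [0.4833, 0.2821, 0.1548]
tcp_rot: [180.0, -0.0, 89.7]
wrist_force: [0.4, -0.3, -2.0]
opening: 0.0178
grasp_force: 29.6
```

arm_command(series=[[0,0,0.001,0],[0,0,0.002,0],[0,0,0.0025,0],[0,0,0.0025,0],[0,0,0.0025,0]])

```text
time: 34.15
ee_pos: [0.4834, 0.2822, 0.1528]
tcp_rot: [180.0, -0.0, 89.7]
wrist_force: [-0.6, -0.6, 5.4]
opening: 0.0179
grasp_force: 30.1
```

arm_command(series=[[0,0,-0.0005,0],[0,0,-0.0005,0],[0,0,-0.0005,0],[0,0,-0.0005,0],[0,0,-0.0005,0]], hand=0.045)

```text
time: 34.65
ee_pos: [0.4832, 0.282, 0.1525]
tcp_rot: [-180.0, 0.0, 89.7]
wrist_force: [0.2, 0.9, -0.2]
opening: 0.0449
grasp_force: 0.0
```

arm_command(series=[[0,0,-0.03,0],[0,0,-0.06,0],[-0.03,0.005,-0.075,0],[-0.075,0.015,-0.075,0],[-0.12,0.024,-0.075,0]])

```text
time: 35.15
ee_pos: [0.5068, 0.1611, 0.2282]
tcp_rot: [179.9, -0.0, 89.8]
wrist_force: [2.3, -0.3, -0.3]
opening: 0.0451
grasp_force: 0.0
```

arm_command(series=[[-0.047,0.009,0,0],[-0.095,0.018,0,0],[-0.143,0.027,0,0],[-0.191,0.036,0,0],[-0.239,0.045,0,0]], hand=0.078)

```text
time: 35.65
ee_pos: [0.5502, -0.0793, 0.2278]
tcp_rot: [180.0, 0.0, 89.7]
wrist_force: [1.3, 0.6, 0.9]
opening: 0.078
grasp_force: 0.0
```

arm_command(series=[[-0.045,0.008,0.01,0],[-0.085,0.015,0.02,0],[-0.115,0.02,0.02,0],[-0.13,0.023,0.02,0],[-0.136,0.024,0.02,0]])

```text
time: 36.15
ee_pos: [0.5735, -0.2146, 0.2074]
tcp_rot: [-180.0, -0.0, 89.6]
wrist_force: [0.2, -0.1, 0.7]
opening: 0.0778
grasp_force: 0.0
```

arm_command(series=[[0,0,0,0],[0,0,0,0],[0,0,0,0],[0,0,0,0],[0,0,0,0]])

```text
time: 36.65
ee_pos: [0.5736, -0.2128, 0.208]
tcp_rot: [180.0, 0.0, 89.7]
wrist_force: [-0.0, 0.5, -0.2]
opening: 0.0779
grasp_force: 0.0
```

```bash
python3 circ.py .125 .025 .032 rect_s; python3 look.py sugar_jar .004 sug; python3 - <<'E'
import cv2,numpy as np
a=cv2.imread("pics/rect_s.png");b=cv2.imread("pics/sug.png")
cv2.imwrite("pics/sug2.png",np.hstack([a,cv2.resize(b,(400,400))]))
E
```

```text
36.7 [ 0.5735 -0.2129  0.2079] [179.99   0.    89.72] 0.0778
circle 0.5755 -0.2117 r 0.0291
36.75 [ 0.5735 -0.213   0.2078] [179.99   0.    89.71]
mark [312. 207.] 0.62 [ 0.5751 -0.2166  0.004 ]
```

View pics/sug2.png

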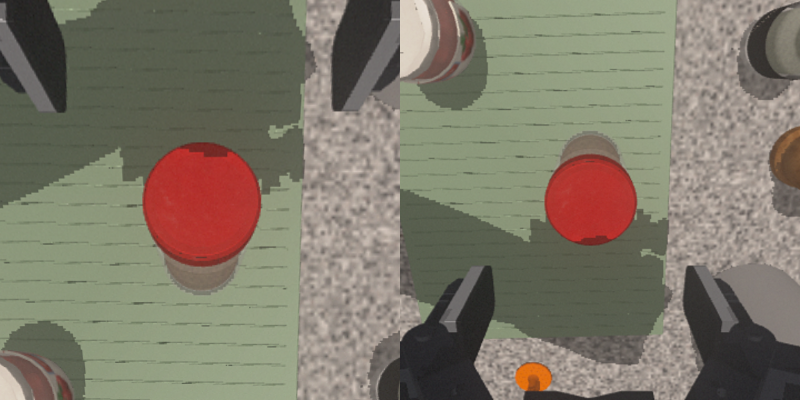

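Red-lidded jar: lid centre at left panel (203,205) — the sugar jar. Grasping.

arm_command(series=[[0.001,0.002,0.03,0],[0.001,0.002,0.065,0],[0.001,0.002,0.1,0],[0.001,0.002,0.125,0],[0.001,0.002,0.133,0]])

```text
time: 37.3
ee_pos: [0.574, -0.2119, 0.0716]
tcp_rot: [-179.8, -0.1, 89.7]
wrist_force: [0.1, 0.2, 0.4]
opening: 0.0782
grasp_force: 0.0
```

arm_command(series=[[0,0,0,0],[0,0,0,0],[0,0,0,0],[0,0,0,0],[0,0,0,0]], hand=0.04, grip_force=45)

```text
time: 37.8
ee_pos: [0.5759, -0.2126, 0.0755]
tcp_rot: [179.9, 0.0, 89.7]
wrist_force: [0.4, 0.1, -0.1]
opening: 0.0581
grasp_force: 49.0
```

arm_command(series=[[0,0,0,0],[0,0,-0.02,0],[0,0,-0.06,0],[0,0,-0.1,0],[0,0,-0.14,0]])

```text
time: 38.3
ee_pos: [0.5752, -0.2123, 0.216]
tcp_rot: [-180.0, -0.0, 89.7]
wrist_force: [1.5, -0.4, -3.4]
opening: 0.0583
grasp_force: 50.1
```

arm_command(series=[[0.045,-0.006,-0.01,0],[0.093,-0.012,-0.015,0],[0.141,-0.019,-0.015,0],[0.189,-0.025,-0.015,0],[0.237,-0.031,-0.015,0]])

```text
time: 38.8
ee_pos: [0.5452, 0.0265, 0.2298]
tcp_rot: [180.0, -0.0, 89.7]
wrist_force: [1.9, -0.4, -3.8]
opening: 0.0587
grasp_force: 50.1
```

arm_command(series=[[0.045,-0.006,0,0],[0.085,-0.011,0,0],[0.11,-0.014,0,0],[0.123,-0.0165,0,0],[0.127,-0.017,0,0]])

```text
time: 39.3
ee_pos: [0.5292, 0.1528, 0.2296]
tcp_rot: [-180.0, 0.0, 89.8]
wrist_force: [0.1, 0.1, -3.9]
opening: 0.0586
grasp_force: 50.1
```

arm_command(series=[[0,0,0,0],[0,0,0,0],[0,0,0,0],[0,0,0,0],[0,0,0,0]])

```text
time: 39.8
ee_pos: [0.5296, 0.1513, 0.2297]
tcp_rot: [180.0, 0.0, 89.6]
wrist_force: [-0.2, 0.1, -3.8]
opening: 0.0584
grasp_force: 50.1
```

arm_command(series=[[0.0005,-0.0026,0.03,0],[0.0005,-0.0026,0.065,0],[0.0005,-0.0026,0.1,0],[0.0005,-0.0026,0.125,0],[0.0005,-0.0026,0.134,0]])

```text
time: 40.3
ee_pos: [0.5255, 0.1517, 0.0928]
tcp_rot: [-179.8, 0.1, 89.7]
wrist_force: [-0.7, -0.0, -3.6]
opening: 0.0582
grasp_force: 50.1
```

arm_command(series=[[0,0,0,0],[0,0,0.001,0],[0,0,0.003,0],[0,0,0.005,0],[0,0,0.005,0]])

```text
time: 40.8
ee_pos: [0.5271, 0.1524, 0.0911]
tcp_rot: [180.0, -0.0, 89.7]
wrist_force: [0.5, 0.2, -3.6]
opening: 0.0585
grasp_force: 50.1
```

arm_command(series=[[0,0,0.001,0],[0,0,0.002,0],[0,0,0.003,0],[0,0,0.0035,0],[0,0,0.0035,0]])

```text
time: 41.3
ee_pos: [0.5269, 0.1524, 0.088]
tcp_rot: [180.0, -0.0, 89.7]
wrist_force: [-4.1, 0.1, 4.8]
opening: 0.058
grasp_force: 50.9
```

Contact; the jar stands. Release, go up, and check from the wrist.

arm_command(series=[[0,0,0,0],[0,0,0,0],[0,0,0,0],[0,0,0,0],[0,0,0,0]], hand=0.08)

```text
time: 41.8
ee_pos: [0.5269, 0.1523, 0.0871]
tcp_rot: [-180.0, 0.0, 89.7]
wrist_force: [-0.3, -0.2, -0.1]
opening: 0.0799
grasp_force: 0.0
```

arm_command(series=[[0,0,-0.035,0],[0,0,-0.08,0],[0,0,-0.125,0],[0,0,-0.165,0],[0,0,-0.18,0]])

```text
time: 42.3
ee_pos: [0.5276, 0.1526, 0.2717]
tcp_rot: [179.7, -0.1, 89.7]
wrist_force: [0.3, 0.7, 0.2]
opening: 0.0802
grasp_force: 0.0
```

arm_command(series=[[0,0,0,0],[0,0,0,0],[0,0,0,0],[0,0,0,0],[0,0,0,0]])

```text
time: 42.8
ee_pos: [0.5266, 0.1523, 0.2663]
tcp_rot: [-179.9, 0.0, 89.7]
wrist_force: [-0.2, 0.4, 0.0]
opening: 0.0804
grasp_force: 0.0
```

```bash
python3 circ.py .137 .025 .032; python3 look.py lid .117 fin; python3 - <<'E'
from h import *
c,K,T=cam("wrist")
for t,z in(("cup",.016),("filter",.082),("lid",.117),("sugar_jar",.016)):
    for d in bot.mark_of("wrist",t)[:1]: print(t,d,onz(d["location"],K,T,z))
s=bot.camera("side")["color"][140:260,220:420]; w=c["color"]
cv2.imwrite("pics/fin2.png",np.vstack([cv2.resize(w[40:400,80:560],(480,360)),cv2.resize(s,(480,240))]))
E
```

```text
42.85 [0.5267 0.1523 0.2665] [-1.7994e+02  2.0000e-02  8.9690e+01] 0.0806
circle 0.5249 0.1543 r 0.0292
42.9 [0.5267 0.1523 0.2667] [-1.7996e+02  1.0000e-02  8.9680e+01]
mark [252.  58.] 0.72 [0.4818 0.2812 0.117 ]
cup {'location': [190.3, 284.8], 'confidence': 0.57} [0.36983543 0.03328883 0.016     ]
lid {'location': [251.2, 56.0], 'confidence': 0.95} [0.48172855 0.28299959 0.117     ]
sugar_jar {'location': [309.3, 197.0], 'confidence': 0.64} [0.5257992  0.14891067 0.016     ]
```

View pics/fin2.png

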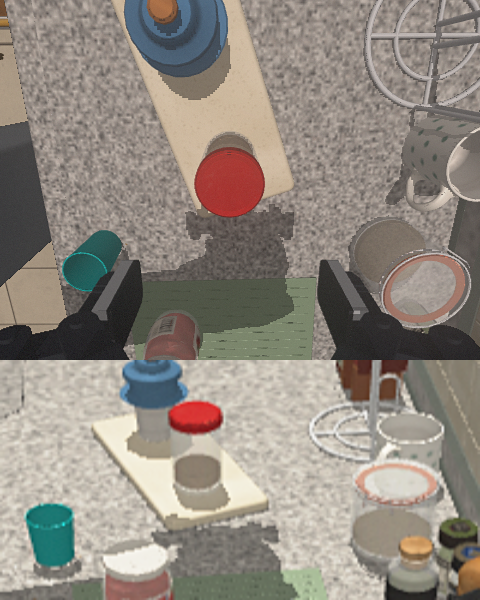

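The picture shows the stack upright with its lid on at the left, at (175,30) and (153,385). The red-lidded jar stands at the right, at (230,182) and (195,450). The other things have not moved and the gripper is clear, so I'm handing in.

```bash
python3 -c "
from workcell import bot
print(bot.job_done())"
```

```text
the job is handed in; nothing more can be done
None
```

The job is handed in at about 43 s: cup, filter, press and lid stand stacked on the slab's left half, the sugar jar on its right half (both within about 2 mm by the wrist camera), and the other jars were not touched; no verdict was returned.

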